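# Raise a lab stirrer by four clicks and start it

## Robot

A 7-joint arm with a two-finger parallel gripper is mounted at the origin on a cart in front of the work surface, level with it; the furniture and walls round the work are solid. World frame = base frame: x ahead of the robot, y to its left, z up, the work surface at z = 0. Lengths are in m, angles in degrees, forces in N, time in s.
With the tool pointing down it reaches from about 0.4 to 0.925 m from the base axis. Payload 5.6 kg.
Tool frame: the origin (TCP) lies at the very end of the fingers, on their centre line; the grasp point (between the pads) lies 19 mm behind it; z points along the fingers, y is the line along which they close (so a half turn about z gives the same grasp; the last joint's range is limited). The gripper opens to 85 mm and grips with 20 to 120 N. Pads are 22 mm wide; open, the fingers measure 114 mm over their backs; the gripper's body (76 mm by 85 mm) begins 54 mm behind the grasp point. The pads swing forward as they close: fully open they stand 13 mm farther back than shut.
Start: joints at [-78.896, 26.786, -0.665, 91.828, 0.344, 61.387, -3.226], TCP at [0.153, 0.632, 0.231] pointing down, gripper open.
Joint ranges: [-144.91, 144.91], [-17.63, 115.5], [-89.93, 88.59], [15.96, 139.68], [-74.01, 254.01], [8.47, 105.57], [-167.45, 167.45]. Speed limits (degrees/s): [147.25, 147.25, 180, 180, 180, 180, 180].

## Interface

Orientations are given as [roll, pitch, yaw] about the fixed x, y, z axes, in that order (R = Rz(yaw) Ry(pitch) Rx(roll)).
In Python, from station import arm, capture, camera_params, boxes_of gives the robot as it stands. Calls block until the motion is done:
- arm.reach(position, orientation): joint-space move of the TCP to a pose.
- arm.move_linear(position, rot=None, rate=0.15): straight line of the TCP; rot=None keeps the orientation; rate is the mean speed in m/s.
- arm.move_j(angles): joint-space move.
- arm.set_gripper(opening, grip_force=None): finger opening in m; grip_force is the grip in N (None keeps the last); returns when the fingers have stopped.
- arm.wait(seconds).
- arm.solve_ik(position, orientation): joint angles nearest the present ones, or None.
- arm.get_state(): the state.
- capture(name): name is "scene" or "top" or "wrist"; returns (picture, depth): 384x512x3 uint8, red, green, blue; 384x512 float32, m along the optical axis (not along the pixel's ray), 0 where there is no reading.
- camera_params(name): a dict with "camera_matrix" (3x3 intrinsics, pixels), "R" (3x3) and "t" (3): a world point X has camera coordinates R X + t. Camera axes: x right, y down, z forward; pixel columns grow to the right and rows downward; lengths in m; the calibration is good to about 2 mm. A picture is of the moment at which its call begins: read the wrist's pose just before it. camera_params takes no time and is no camera call; for the wrist camera it gives the pose at the moment of the call.
A pose or a line that the arm cannot do raises arm.IKError and nothing moves.
- arm.sign_off(): hands the job in; it is judged then, once.
Trained networks look in the newest picture that a camera, given by its name, has taken for a name from the list of things; names that differ only in an ending like _2 or _b are one class to them, and where a whole thing is asked for, a point or a joint stands for the part that bears it (a point fixed in the world has none). Each returns a list of dicts, best first, with "p" (0 to 1); they miss things now and then, are a little off and sometimes report something else, mostly with a low value. They report only what shows in the picture. A call takes as long as a camera call. They do not tell look-alikes from the thing itself.
- boxes_of(name, camera): "bbox" ([left, top, right, bottom] in pixels, round what is visible of it).
The state is a dict: "clock": time; "joint_positions": joint angles; "qvel": joint speeds; "joint_torque": joint torques, N m; "eef_pos": TCP position; "ee_rot": TCP orientation; "force": force on the tool from outside, world axes, zero at the start; "ft_torque": the same for the moment, N m; "finger_gap": finger opening in m; "gripper_force": force on a finger pad.
Only numpy, scipy, OpenCV 4.12 (cv2) and the standard library are available. Lean on these libraries where they do the work, as an engineer would, in place of code of your own. Each camera call takes 0.05 s, during which the arm holds its last target. There are 200 camera calls.

## Task

On the magnetic stirrer, use a fingertip to push the orange fin of the click-stop dial round clockwise (seen from above) by exactly four clicks without running past the fourth, then press the green button fully down and let go of it. Only push, do not pinch the fin from both sides; leave the red button alone, and leave the beaker on the plate and everything else where they stand.

Things in the scene. Friction and masses are not known exactly. Their poses are not given: they have to be found in the camera images.
- stirrer: White magnetic stirrer, 300 mm deep (x) x 260 mm wide (y) x 62 mm high, fixed; origin: centre of its underside, x to its back, y to its left. Its flat control deck (z = 62 mm) is the front part: dial on the left, two buttons one behind the other on the right. A round white plate (120 mm, top at z = 74 mm) lies at the back, centred 88 mm behind the origin.
- dial (a joint): Dial angle in rad: 0 at the start (in a stop), growing clockwise seen from above. One click is 0.419 rad (15 stops to a turn), four are 1.676. A spring detent holds it in each stop: about 6 N at the fin's outer part leaves a stop; the resistance falls to nothing half way, then the dial snaps forward by itself into the next stop and stays. End stops at -0.5 and 4.3.
- dial_axis (a point): The centre of the dial, on its upright axis, at the height of the upper face of its grey disc (disc 87 mm across, upper face 76 mm above the bench). A grey hub 24 mm across stands on the centre, 26 mm above the disc. Round the disc lies a black ring 104 mm across with 15 white ticks.
- fin_tip (a point): Outer end of the dial's orange fin, mid-thickness, at its top edge (106 mm above the bench). The fin is an upright blade 12 mm thick, standing 30 mm high on the disc, running radially from the hub to 46 mm from the axis, with a white line on top. At the start it points to the stirrer's front, right side (towards the buttons), or between; turning clockwise takes it from right to front to left.
- fin_push_side: The half of the fin (6 mm thick) on its anticlockwise side, which is pushed on to turn the dial clockwise; the origin lies on the dial's axis 14 mm below dial_axis, x points out along the fin, y out of this face (anticlockwise), z up. The face lies at y = +6 mm.
- fin_far_side: The other half of the fin, on its clockwise side; same origin and axes, its face at y = -6 mm.
- start_button (a joint): Travel of the green button in m: 0 up, 0.006 fully down (about 5 N); it springs back up.
- start_button_top (a point): Centre of the top of the green button (28 mm across, in a black collar 44 mm across), 84 mm above the bench with the button up; it is pressed straight down.
- stop_button (a joint): Travel of the red button in m: 0 up, 0.006 fully down. Not to be pressed.
- stop_button_top (a point): Centre of the top of the red button, same size as the green one and 70 mm from it; which of the two is nearer to the front varies.
- mix_beaker: Small clear glass beaker (76 x 85 mm, 90 mm high) standing loose on the plate, origin at the centre of its underside.
- cup: White plastic cup, 74 x 80 mm, 100 mm high, loose on the bench to the left; origin at the centre of its underside.
- timer: White lab timer with a display, 26 x 60 mm, 62 mm high, loose, standing on the bench to the left; origin at the centre of its underside.
- bulb: Red rubber pipette bulb, 40 x 68 mm, 41 mm high, loose on the bench to the right; origin at the centre of its underside.
- dish: Clear petri dish, 65 mm across, 18 mm high, loose on the bench to the right; origin at the centre of its underside.
Things that resemble listed ones, but are neither listed nor needed, are in the scene too. What is shaped like the mix_beaker but brown or purple is not meant.

How it is judged:
By the outcome, as a careful person would: the job done as asked, in the order asked, and still so for the second after the job is handed in, with the robot touching nothing.
It also fails if it takes over 51 s, if anything falls off the work surface, if the arm or the gripper's body presses on something with over 40 N, if the wrist force passes 120 N, or if a joint passes its speed limit or range.

## Working session

There is one attempt and no reset: what is moved stays moved. The work goes in short steps, each a Python script; the robot and the scene stay as the last script left them, time stands still between calls to the robot, and variables do not carry over. Pictures are saved under pics/ and viewed, at most 10 in all, crops included, and the job is handed in when it is done.

```bash
mkdir -p pics
cat > h.py <<'E'
import numpy as np, cv2
from station import arm, capture, camera_params, boxes_of
def cloud(d,name):
    p=camera_params(name);K=np.array(p["camera_matrix"]);R=np.array(p["R"]);t=np.array(p["t"])
    v,u=np.indices(d.shape)
    c=np.stack([(u-K[0,2])/K[0,0]*d,(v-K[1,2])/K[1,1]*d,d],-1)
    return (c-t)@R
def proj(X,name):
    p=camera_params(name);K=np.array(p["camera_matrix"]);c=np.array(p["R"])@X+np.array(p["t"]);c=K@c;return c[:2]/c[2]
def save(n,im): cv2.imwrite(f"pics/{n}.png",cv2.cvtColor(im,cv2.COLOR_RGB2BGR))
E
python3 - <<'E'
from h import *
ims=[]
for c in ("top","scene"):
    im,d=capture(c);np.savez(f"{c}.npz",im=im,d=d);save(c,im)
    P=cloud(d,c)
    for n in ("stirrer","dial","fin_tip","start_button_top","stop_button_top","mix_beaker"):
        for b in boxes_of(n,c)[:3]:
            x=b["bbox"];u,v=int((x[0]+x[2])/2),int((x[1]+x[3])/2)
            print(c,n,round(b["p"],2),np.round(x),P[v,u].round(3))
E
```

```text
top stirrer 0.81 [224. 148. 310. 242.] [ 0.592 -0.013  0.065]
top dial 0.55 [236. 205. 267. 231.] [0.511 0.028 0.099]
top fin_tip 0.58 [240. 204. 268. 234.] [0.508 0.022 0.105]
top start_button_top 0.49 [290. 227. 295. 233.] [ 0.489 -0.099  0.08 ]
top start_button_top 0.21 [236. 207. 263. 234.] [0.504 0.033 0.103]
top mix_beaker 0.84 [190. 160. 215. 189.] [ 0.66   0.203 -0.001]
top mix_beaker 0.67 [254. 144. 280. 173.] [ 0.707 -0.005  0.08 ]
top mix_beaker 0.67 [293. 110. 319. 140.] [ 0.856 -0.134  0.001]
scene stirrer 0.73 [212. 173. 328. 248.] [0.511 0.04  0.096]
scene dial 0.65 [258. 204. 284. 228.] [0.504 0.04  0.081]
scene fin_tip 0.78 [257. 201. 288. 223.] [0.498 0.037 0.099]
scene fin_tip 0.63 [148. 263. 179. 307.] [0.41  0.454 0.084]
scene start_button_top 0.54 [303. 201. 314. 208.] [ 0.478 -0.092  0.085]
scene stop_button_top 0.41 [293. 194. 297. 193.] [ 0.551 -0.098  0.087]
scene mix_beaker 0.85 [236. 160. 256. 190.] [0.666 0.025 0.146]
scene mix_beaker 0.78 [194. 200. 218. 233.] [0.616 0.211 0.085]
scene mix_beaker 0.48 [241. 153. 264. 177.] [ 0.705 -0.03   0.148]
```

View pics/top.png

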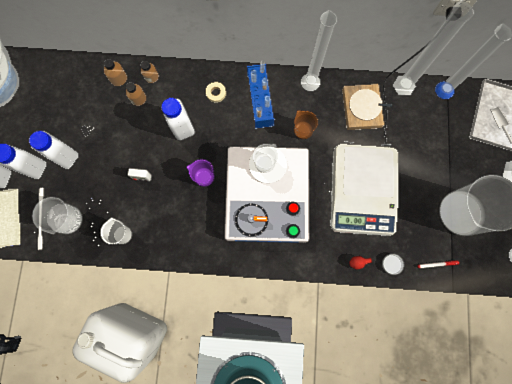

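View pics/scene.png

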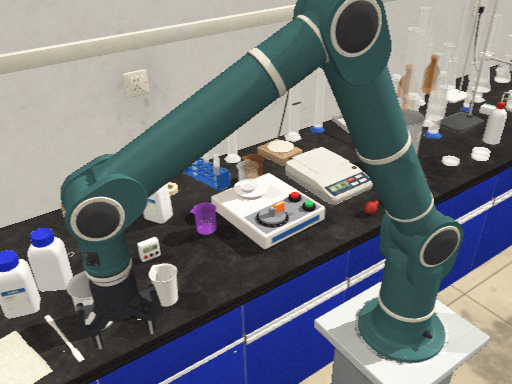

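Candidates: the only orange fin is on the stirrer's dial (top ≈ 259,218). The green button is at (293,231), nearer the front, and the red one to leave alone is at (293,208). The balance buttons (~375,220) and the red bulb (360,262) look similar but aren't on the stirrer. The clear beaker on the plate (265,160) is the mix_beaker; the purple (202,172) and brown (306,124) ones are not.

Run:
```python
from h import *
z=np.load("top.npz");im,d=z["im"],z["d"];P=cloud(d,"top")
h=cv2.cvtColor(im,cv2.COLOR_RGB2HSV).astype(int)
roi=np.zeros(d.shape,bool);roi[195:242,222:312]=1
S=(h[...,1]>150)&(h[...,2]>80)&roi
for n,m in (("or",(h[...,0]>7)&(h[...,0]<22)),("gr",(h[...,0]>45)&(h[...,0]<85)),("red",(h[...,0]<5)|(h[...,0]>174))):
    q=P[m&S];print(n,len(q),np.median(q,0).round(4),q.min(0).round(3),q.max(0).round(3))
# stirrer rectangle from height
m=(P[...,2]>.05)&(P[...,2]<.12);m[:140]=0;m[250:]=0;m[:,:218]=0;m[:,316:]=0
r=cv2.minAreaRect(P[m][:,:2].astype(np.float32));print(r)
save("crop1",cv2.resize(im[135:250,215:320],None,fx=5,fy=5,interpolation=cv2.INTER_CUBIC))
```

```text
or 55 [0.511  0.0013 0.1047] [ 0.505 -0.018  0.062] [0.525 0.019 0.112]
gr 73 [ 0.4859 -0.1016  0.0828] [ 0.472 -0.115  0.069] [ 0.5   -0.089  0.087]
red 81 [ 0.5561 -0.0977  0.0818] [ 0.34  -0.114  0.069] [0.572 0.006 1.376]
((0.6014034748077393, -0.01534561812877655), (0.30004334449768066, 0.2600257992744446), 2.8674941062927246)
```

View pics/crop1.png

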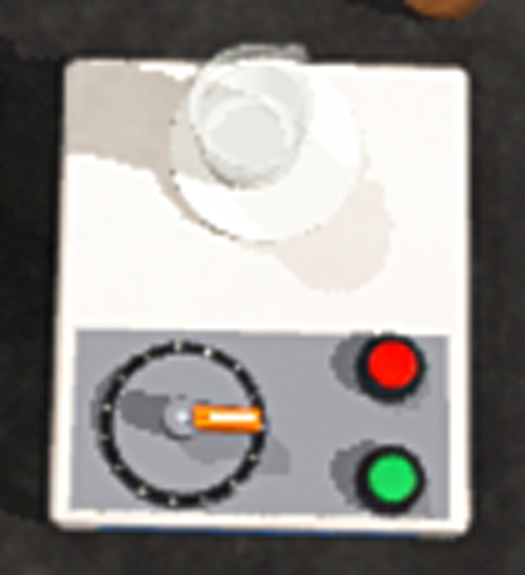

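The crop shows the fin pointing right, from the hub (182,416) to the tip (263,418). Red is behind at (390,365) and green in front at (392,480). I'll move in for a wrist view.

Run:
```python
from h import *
s=arm.get_state();print(s["clock"],s["ee_rot"],s["force"])
p=np.array(s["eef_pos"])
for y in (3,-45,-93,183,135,87):
    q=arm.solve_ik([.5,.03,.09],[180,0,y]);print(y,None if q is None else np.round(q,0))
arm.move_linear([p[0],p[1],.36],rate=.3)
arm.reach([.46,0,.36],[180,0,-45])
arm.set_gripper(0)
s=arm.get_state();print(s["clock"],s["eef_pos"],s["ee_rot"],s["finger_gap"],np.round(s["joint_positions"]))
im,d=capture("wrist");np.savez("w1.npz",im=im,d=d);save("w1",im)
print(proj(np.array([.51,.03,.09]),"wrist"),proj(np.array([.486,-.1,.084]),"wrist"))
for y in (3,-45,-93,183,135,87):
    q=arm.solve_ik([.5,.03,.09],[180,0,y]);print(y,None if q is None else np.round(q,0))
```

```text
0.7 [1.79993422e+02 4.37282379e-03 1.66434196e+02] [0.02626401 0.3319254  0.30694005]
3 [-46.  32.  49. 121. -36.  43. -60.]
-45 [-61.  52.  77. 122. -61.  62. -86.]
-93 [ 47.  55. -76. 115.  61.  65. 119.]
183 [-23.  25.  19. 120. -13.  37.  98.]
135 [-28.  26.  25. 120. -18.  38.  54.]
87 [-32.  27.  31. 120. -22.  39.  10.]
4.5333 [ 4.60007396e-01 -1.73903817e-05  3.60005071e-01] [-1.79997484e+02 -9.10832089e-04 -4.50031855e+01] -0.00023539715318516075 [ -28.    0.   24.  109.   -0.   71. -139.]
[208.37636313 148.03410021] [293.40068266  87.48129988]
3 [-24.  25.  21. 120. -14.  38. -81.]
-45 [ -25.   25.   21.  120.  -15.   38. -129.]
-93 [ -38.   28.   38.  120.  -27.   40. -165.]
183 [ 47.  55. -76. 115.  61.  65.  35.]
135 [ 47.  55. -76. 115.  61.  65. -13.]
87 [-18.  25.  13. 119.  -9.  37.  -2.]
```

View pics/w1.png

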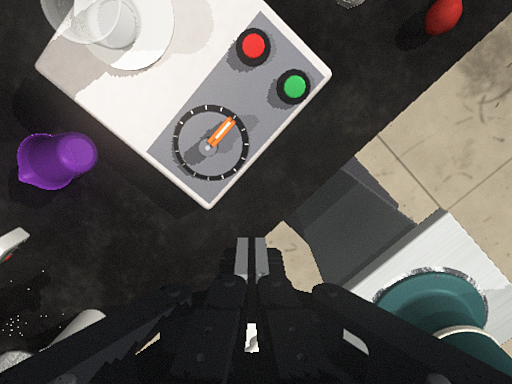

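The wrist view shows the dial centre at (208,148), fin tip at (233,120), green at (295,86) and red at (253,46). I'll compute the exact geometry from known heights.

Run:
```python
from h import *
z=np.load("w1.npz");im,d=z["im"],z["d"];P=cloud(d,"wrist")
p=camera_params("wrist");C=-np.array(p["R"]).T@np.array(p["t"])
def at(P,z): return C+(P-C)*((z-C[2])/(P[:,2]-C[2]))[:,None]
h=cv2.cvtColor(im,cv2.COLOR_RGB2HSV).astype(int)
roi=np.zeros(d.shape,bool);roi[20:200,160:330]=1
S=(h[...,1]>120)&(h[...,2]>80)&roi
def blob(m):
    n,l,st,c=cv2.connectedComponentsWithStats(m.astype(np.uint8));return l==1+np.argmax(st[1:,4])
for n,m,zz in (("gr",(h[...,0]>45)&(h[...,0]<85),.084),("red",(h[...,0]<5)|(h[...,0]>174),.084)):
    q=P[blob(m&S)];print(n,len(q),at(q,zz).mean(0).round(4),np.median(q[:,2]).round(4))
# ring
r2=np.zeros(d.shape,bool);r2[95:192,165:257]=1
dk=(h[...,2]<60)&r2
v,u=np.nonzero(blob(dk));hull=cv2.convexHull(np.stack([u,v],1).astype(np.int32))
hp=hull[:,0];q=P[hp[:,1],hp[:,0]];print("ringz",np.median(q[:,2]))
for zz in (.062,.066,.07):
    w=at(q,zz);(c,ax,a)=cv2.fitEllipse(w[:,:2].astype(np.float32)*1000);print(zz,np.round(c,1),np.round(ax,1))
o=blob((h[...,0]>5)&(h[...,0]<24)&S);q=P[o];print("or",len(q),np.median(q[:,2]))
t=q[q[:,2]>.102];print(len(t),t.min(0).round(4),t.max(0).round(4))
wh=(h[...,1]<60)&(h[...,2]>200)&(cv2.dilate(o.astype(np.uint8),np.ones((5,5)))>0)
a=at(P[(o|wh)&(P[...,2]>.102)],.106)
l=cv2.fitLine(a[:,:2].astype(np.float32),cv2.DIST_L2,0,.01,.01).ravel();print(l,np.degrees(np.arctan2(l[1],l[0])))
s=(a[:,:2]-l[2:])@l[:2];print("ends",l[2:]+l[:2]*s.min(),l[2:]+l[:2]*s.max())
```

```text
gr 405 [nan nan nan] 0.0855
red 460 [ 0.5562 -0.0982  0.084 ] 0.0856
ringz 0.05564666380304663
0.062 [431.1  73. ] [ 32.7 279.7]
0.066 [431.9  71.8] [ 32.4 277.2]
0.07 [432.6  70.7] [ 32.1 274.7]
or 269 0.10757539940217284
236 [ 0.5066 -0.0182  0.1026] [0.519  0.0224 0.1097]
[ 0.04186928 -0.9991231   0.51265115  0.00177846] -87.600365
ends [0.51166288 0.02536128] [ 0.51348365 -0.01808744]<stdin>:4: RuntimeWarning: divide by zero encountered in divide
<stdin>:4: RuntimeWarning: invalid value encountered in multiply
```

```bash
cat >> h.py <<'E'
Cx=np.array([.5115,.028]); PH0=-87.5
def pose(th,s,z=.087,r=.034):
    a=np.radians(PH0-th);e=np.array([np.cos(a),np.sin(a)]);n=np.array([-e[1],e[0]])
    xy=Cx+r*e+s*n;yaw=(PH0-th-90+180)%360-180
    return [*xy,z],[180,0,yaw],n
E
python3 - <<'E'
from h import *
q=list(arm.get_state()["joint_positions"]);q[6]+=227.5;arm.move_j(q)
p,o,n=pose(0,.033,.16)
print(np.round(arm.solve_ik(p,o)))
arm.reach(p,o)
p,o,n=pose(0,.033);arm.move_linear(p,o,rate=.1)
s=arm.get_state();print(s["clock"],s["eef_pos"],s["ee_rot"],np.round(s["joint_positions"]),s["force"])
f0=np.array(s["force"])
for k in range(33,14,-1):
    p,o,n=pose(0,k/1000);arm.move_linear(p,o,rate=.02)
    s=arm.get_state();f=(np.array(s["force"])-f0)[:2]@n
    if k<24: print(k,round(f,2))
    if f>1.5: break
print(s["clock"]);im,d=capture("wrist");save("w2",im)
E
```

```text
[-24.  23.  26. 112. -13.  48. 101.]
9.65 [ 0.54649281 -0.00459789  0.08757561] [ 1.79997261e+02  6.78843251e-02 -1.77508693e+02] [-21.  29.  23. 114. -17.  40. 105.] [ 0.43336604 -1.13491997 -0.29018181]
23 0.52
22 -0.86
21 -0.47
20 0.1
19 -1.35
18 -0.3
17 0.09
16 -1.24
15 2.88
14.4
```

View pics/w2.png

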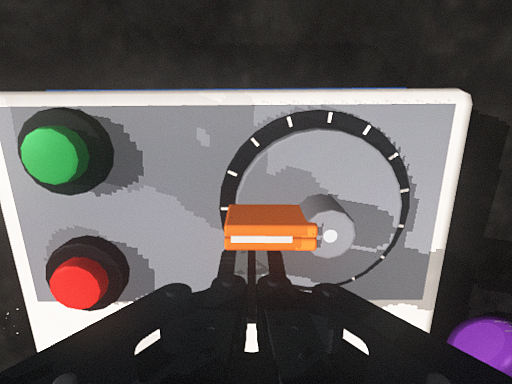

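Contact is confirmed mid-fin, with the fin at (270,228) and the fingertips at (250,255). Now I'll push round the arc.

Run:
```python
from h import *
out=[]
for th in range(3,89,3):
    p,o,n=pose(th,.0155);arm.move_linear(p,o,rate=.02)
    s=arm.get_state();f=np.array(s["force"])[:2]@n;out.append((th,round(f,1)))
    if np.linalg.norm(s["force"])>25: print("HIGH",s["force"]);break
print(out);print(s["clock"],s["eef_pos"],p,s["ee_rot"],np.round(s["joint_positions"]))
im,d=capture("wrist");save("w3",im)
```

```text
[(3, np.float64(4.7)), (6, np.float64(1.6)), (9, np.float64(-0.2)), (12, np.float64(-0.3)), (15, np.float64(-0.4)), (18, np.float64(-0.0)), (21, np.float64(-0.2)), (24, np.float64(1.3)), (27, np.float64(5.2)), (30, np.float64(1.8)), (33, np.float64(-0.2)), (36, np.float64(-0.0)), (39, np.float64(-0.4)), (42, np.float64(-0.1)), (45, np.float64(1.0)), (48, np.float64(2.4)), (51, np.float64(4.9)), (54, np.float64(4.2)), (57, np.float64(-0.1)), (60, np.float64(0.1)), (63, np.float64(0.2)), (66, np.float64(0.8)), (69, np.float64(-1.0)), (72, np.float64(2.8)), (75, np.float64(5.0)), (78, np.float64(2.9)), (81, np.float64(0.3)), (84, np.float64(-0.3)), (87, np.float64(-0.6))]
21.7 [0.47905335 0.0095557  0.08694731] [np.float64(0.47914213841957937), np.float64(0.009312603339621113), 0.087] [-1.79981540e+02 -8.96524116e-03  9.56712475e+01] [-43.  29.  46. 124. -33.  40.  32.]
```

View pics/w3.png

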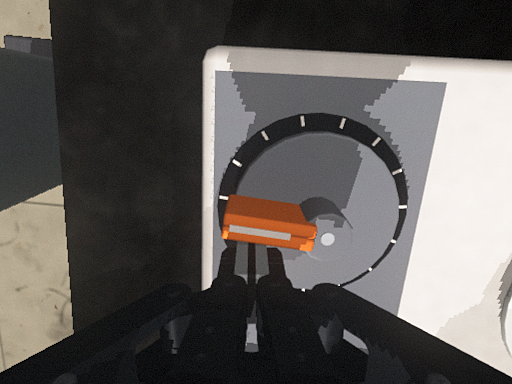

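Four force peaks, then free travel: the fin has snapped ahead of the finger (fin tilted at (268,228), clear of the fingertips). I'll back off and verify.

Run:
```python
from h import *
p,o,n=pose(87,.028);arm.move_linear(p,o,rate=.08)
p[2]=.17;arm.move_linear(p,o,rate=.2)
arm.reach([.44,-.06,.25],o)
im,d=capture("wrist");save("w4",im)
P=cloud(d,"wrist");p_=camera_params("wrist");C=-np.array(p_["R"]).T@np.array(p_["t"])
h=cv2.cvtColor(im,cv2.COLOR_RGB2HSV).astype(int)
S=(h[...,1]>120)&(h[...,2]>80)&(d>0)
def blob(m):
    n,l,st,c=cv2.connectedComponentsWithStats(m.astype(np.uint8));return l==1+np.argmax(st[1:,4])
for nm,m,lo,hi in (("gr",(h[...,0]>45)&(h[...,0]<85),.075,.095),("red",(h[...,0]<5)|(h[...,0]>174),.075,.095),("or",(h[...,0]>5)&(h[...,0]<24),.102,.112)):
    q=P[S&m&(P[...,2]>lo)&(P[...,2]<hi)&(P[...,0]<.6)&(abs(P[...,1])<.15)]
    if len(q): print(nm,len(q),q.mean(0).round(4),q.min(0).round(3),q.max(0).round(3))
l=cv2.fitLine(q[:,:2].astype(np.float32),cv2.DIST_L2,0,.01,.01).ravel();print(l,np.degrees(np.arctan2(l[1],l[0])),"expect",PH0-96)
s=arm.get_state();print(s["clock"],s["force"])
```

```text
gr 515 [ 0.4859 -0.1005  0.085 ] [ 0.473 -0.114  0.076] [ 0.499 -0.088  0.087]
red 591 [ 0.5545 -0.0965  0.0841] [ 0.542 -0.113  0.075] [ 0.569 -0.084  0.087]
or 557 [0.4862 0.0291 0.107 ] [0.466 0.022 0.102] [0.505 0.036 0.109]
[ 0.9985236  -0.05431951  0.48622683  0.02905026] -3.1138113 expect -183.5
23.175 [ 0.39269387 -0.30809369  0.91848482]
```

View pics/w4.png

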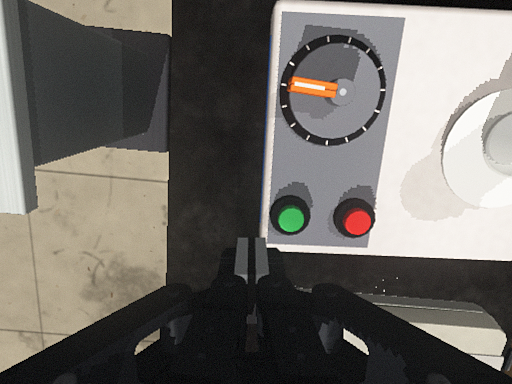

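The fin is at −183.1°, against an expected −183.5°: exactly four clicks. Green is at image (291,217). Pressing it next.

Run:
```python
from h import *
o=[180,0,93];xy=[.486,-.1013]
arm.reach([*xy,.13],o);arm.move_linear([*xy,.092],o,rate=.08)
f0=arm.get_state()["force"][2];out=[]
for z in np.arange(.090,.0719,-.001):
    arm.move_linear([*xy,z],o,rate=.02)
    s=arm.get_state();f=s["force"][2]-f0;out.append((round(z,3),round(s["eef_pos"][2],4),round(f,1)))
    if f>12: break
arm.wait(.3);s=arm.get_state();print(out,s["eef_pos"],s["force"])
im,d=capture("wrist")
arm.move_linear([*xy,.16],o,rate=.1)
arm.reach([.44,-.06,.25],[180,0,95.67])
im,d=capture("wrist");save("w5",im);print(arm.get_state()["clock"])
```

```text
[(np.float64(0.09), np.float64(0.0902), np.float64(0.2)), (np.float64(0.089), np.float64(0.089), np.float64(0.7)), (np.float64(0.088), np.float64(0.0879), np.float64(0.8)), (np.float64(0.087), np.float64(0.0869), np.float64(1.2)), (np.float64(0.086), np.float64(0.0859), np.float64(0.5)), (np.float64(0.085), np.float64(0.085), np.float64(1.4)), (np.float64(0.084), np.float64(0.0841), np.float64(1.5)), (np.float64(0.083), np.float64(0.083), np.float64(1.7)), (np.float64(0.082), np.float64(0.082), np.float64(3.5)), (np.float64(0.081), np.float64(0.0811), np.float64(3.1)), (np.float64(0.08), np.float64(0.08), np.float64(4.2)), (np.float64(0.079), np.float64(0.079), np.float64(4.8)), (np.float64(0.078), np.float64(0.0781), np.float64(6.5)), (np.float64(0.077), np.float64(0.0779), np.float64(17.7))] [ 0.48619025 -0.10139935  0.07789215] [-2.70023033  0.75275422 16.10397922]
29.8667
```

View pics/w5.png

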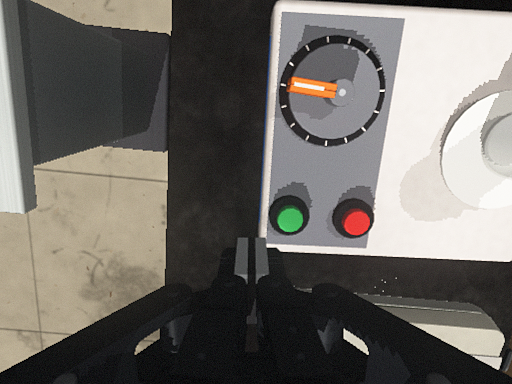

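The button bottomed out at 78 mm with a hard stop and was released. The fin is unchanged at (313,86), and green at (290,217) and red are both up.

```bash
python3 -c "
from station import arm
print(arm.sign_off())"
```

```text
the job is handed in; nothing more can be done
None
```

The dial was pushed clockwise exactly four clicks, the green button was then pressed fully down and released, and the job was handed in at about 30 s; I never touched the red button or the beaker.

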